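# Cycle the push-latch lid of a dental curing unit and start it

### The job

In the dental lab, press the lid of the curing unit down to its stop near its front edge to release its push-latch and let it spring fully open by itself; then press it down to its stop again so that it latches shut and stays shut when you take your finger away. With the lid latched, push the large start key on the grey control pod fully down and let go; leave the small key alone. Only press with the fingertips: do not pick up or push aside anything, neither the pod nor the jar, bowl, plaster model and spatula standing around.

Things in the scene. Friction and masses are not known exactly. Their poses are not given: they have to be found in the camera images.
- unit: Curing unit: white plastic box fixed to the bench, 180 (x) x 160 (y) mm, walls 95 mm high, covered by a grey lid. Origin: centre of its underside, z up; its -x side is the front, where the lid opens, its +x side the back with the hinge line along y (a hinge block there is 110 mm high).
- lid (a joint): Grey lid's angle (rad): 0 = latched shut; 0.65 = fully open (front edge up); -0.09 = pressed to its lower stop, 12 mm down at the front. Push-push latch: from latched, a press to the stop (-0.07 or lower) frees it and a spring swings it open as the finger rises; from open, a press to the stop and letting go latches it at 0. Too shallow a press changes nothing. Takes 1 to 4 N to the stop.
- lid_press (a point): Point on the lid's top face at three shallow thumb ribs, mid-width, 39 mm behind the lid's front edge, 137 mm from the hinge; moves with the lid. z: outward normal; x: towards the hinge. Latched it is 115 mm above the bench, fully open about 197 mm (the front edge 221 mm). From open, pressing straight down from where this point stands shuts the lid, the finger sliding along it.
- lid_hinge (a point): Middle of the lid's rear edge, at the hinge, level with its top face (115 mm above the bench). The lid plate is 176 x 176 mm, 8 mm thick, with a skirt hanging 22 mm below it round front and sides. After release the lid follows the finger up and needs about a second to open.
- pod: Loose grey control pod, a low box 100 (x) x 150 (y) x 45 mm, 0.7 kg nominal, standing on the bench beside the unit (either side). Origin: centre of its underside. Carries two white round keys in black housings: the large start key at its +y end and the small key at its -y end, 75 mm apart.
- start_top (a point): Centre of the top face of the large start key, 28 mm in diameter; moves with the key.
- start (a joint): Travel (m) of the start key: 0 = up, 0.006 = fully down; a spring brings it back; fully down takes 4 N.
- lamp_test (a joint): Travel (m) of the small key, 16 mm in diameter, at the pod's -y end; 0 = up, 0.006 = down. Leave alone.
- jar: Bystander: closed jar, 48 mm in diameter, 65 mm high. Origin: centre of its underside.
- bowl: Bystander: rubber mixing bowl, 90 mm in diameter, 50 mm high. Origin: centre of its underside.
- model: Bystander: plaster dental cast, 60 x 65 x 35 mm. Origin: centre of its underside.
- spatula: Bystander: lab spatula 170 mm long, lying flat. Origin: centre of its underside.
Things that resemble listed ones, but are neither listed nor needed, are in the scene too. Several things look just like the pod: the one meant starts farthest from the robot's base.

How it is judged:
By the outcome, as a careful person would: the job done as asked, in the order asked, and still so for the second after the job is handed in, with the robot touching nothing.
It also fails if it takes over 64 s, if anything falls off the work surface, if the arm or the gripper's body presses on something with over 40 N, if the wrist force passes 120 N, or if a joint passes its speed limit or range.

### The arm

A 6-joint arm with a two-finger parallel gripper is mounted at the origin on the work surface. World frame = base frame: x ahead of the robot, y to its left, z up, the work surface at z = 0. Lengths are in m, angles in degrees, forces in N, time in s.
With the tool pointing down it reaches from about 0.4 to 0.825 m from the base axis. Payload 7 kg.
Tool frame: the origin (TCP) lies midway between the tips of the shut fingers; the grasp point (between the pads) lies 19 mm behind it; z points along the fingers, y is the direction in which the jaws open and shut (so a half turn about z gives the same grasp; the last joint's range is limited). The gripper opens to 88 mm and grips with 3 to 60 N. Pads are 19 mm wide; open, the fingers measure 130 mm over their backs; the gripper's body (78 mm by 193 mm) begins 47 mm behind the grasp point.
Start: joints at [-57.29, 20.546, 0.682, 0, -70.136, -16.507], TCP at [0.188, -0.648, 0.187] pointing down, gripper open.
Joint ranges: [-176.03, 176.03], [-82.01, 121.73], [-58.28, 71.71], [-173.87, 95.51], [-174.79, -0.11], [-173.66, 173.66]. Speed limits (degrees/s): [136.94, 136.94, 172.46, 180, 180, 180].

### API

Orientations are given as [roll, pitch, yaw] about the fixed x, y, z axes, in that order (R = Rz(yaw) Ry(pitch) Rx(roll)).
In Python, from plant import get_state, capture, close_job gives the robot as it stands.
- The arm moves only by the tool apply_moves, never from a script. Its argument "commands" is a list of rows, each an object with "grip": the opening, from 0 (shut) to 1 (fully open); "dp": the shift along the tool's x, y, z in mm, a list of three; "yaw": the turn about the tool's z in rad. A call has 1 to 12 rows; each row is the pose to reach, as a shift and turn from the pose commanded when the call began, along the tool's axes at that moment; what a row does not reach only later rows make up. A row lasts 1/8 s, in which the tool goes at most 62.5 mm and 10.7 degrees, less where a joint would pass 70% of its speed; a pose out of reach is approached as far as the arm can. A call with a gripper value outside its range is refused whole. The fingers move at their own pace and stop on an object; "newtons" is the grip in N (left out, the last holds). Time passes only in rows, so rows that repeat a pose let the fingers close. It gives the time, the measured TCP pose, the force and the opening at its end, in the units of the state.
- get_state(): the state, without advancing time (a new reading comes with each control period).
- capture(name): name is "scene" or "top" or "wrist"; returns a dict with "color" (480x640x3 uint8, red, green, blue), "camera_matrix" (3x3 intrinsics, pixels), "k1" (the pictures are not rectified: a ray, as slopes to the right and down, at radius r is drawn at 1 + k1 r^2 times it, then the intrinsics apply), "xyz" and "rotation" of the camera in the world; the wrist camera has in their place "T_tool_cam" (4x4, takes a point from camera to tool coordinates, whose origin is the TCP and whose axes are the flange's). Camera axes: x right, y up, looking along -z (the intrinsics and any distortion apply to the point x, -y, -z); pixel columns grow to the right and rows downward; lengths in m; the calibration is good to about 2 mm. A picture is of the moment at which its call begins: read the wrist's pose just before it. There is no depth.
- close_job(): hands the job in, once; it reports no verdict.
The state is a dict: "time_s": time; "joints": joint angles; "qd": joint speeds; "joint_torque": joint torques, N m; "tcp_pos": TCP position; "eef_rot": TCP orientation; "contact_force": force on the tool from outside, world axes, zero at the start; "moment": the same for the moment, N m; "gripper_width": finger opening in m.
Only numpy, scipy, OpenCV 4.12 (cv2) and the standard library are available. Lean on these libraries where they do the work, as an engineer would, in place of code of your own. Each camera call takes 0.05 s, during which the arm holds its last target.

## Working session

There is one attempt and no reset: what is moved stays moved. The work goes in short steps, Python scripts to look and compute and a tool call to move; the robot and the scene stay as the last step left them, time stands still between calls to the robot, and variables do not carry over. Pictures are saved under pics/ and viewed, and the job is handed in when it is done.

Besides the shell and the picture viewer there is one more tool, called by a JSON object that holds its "method" and its "body". apply_moves: Moves the arm, as the interface text tells. Its arguments: {"type":"object","properties":{"commands":{"type":"array","items":{"type":"object","properties":{"grip":{"type":"number"},"dp":{"type":"array","items":{"type":"number"}},"yaw":{"type":"number"}}}},"newtons":{"type":"number"}},"required":["commands"]}

```bash
mkdir -p pics; ls; cat > h.py <<'E'
import numpy as np, cv2
from plant import get_state, capture, close_job
from scipy.spatial.transform import Rotation as Ro
def ray(c,uv,st=None):
    K=np.array(c["camera_matrix"]);p=np.array([(uv[0]-K[0,2])/K[0,0],(uv[1]-K[1,2])/K[1,1]])
    rd=np.linalg.norm(p);r=rd
    for _ in range(30): r=rd/(1+c["k1"]*r*r)
    if rd>0:p=p*r/rd
    d=np.array([p[0],-p[1],-1])
    if "T_tool_cam" in c:
        T=np.array(c["T_tool_cam"]);R=Ro.from_euler('xyz',st["eef_rot"],degrees=True).as_matrix()
        return np.array(st["tcp_pos"])+R@T[:3,3],R@T[:3,:3]@d
    return np.array(c["xyz"]),np.array(c["rotation"])@d
def onz(c,uv,z,st=None):
    o,d=ray(c,uv,st);return o+d*(z-o[2])/d[2]
def proj(c,P,st=None):
    if "T_tool_cam" in c:
        T=np.array(c["T_tool_cam"]);R=Ro.from_euler('xyz',st["eef_rot"],degrees=True).as_matrix()
        o=np.array(st["tcp_pos"])+R@T[:3,3];Rc=R@T[:3,:3]
    else: o=np.array(c["xyz"]);Rc=np.array(c["rotation"])
    q=Rc.T@(np.array(P)-o);p=np.array([q[0],-q[1]])/-q[2];p=p*(1+c["k1"]*(p@p));K=np.array(c["camera_matrix"])
    return p*[K[0,0],K[1,1]]+K[:2,2]
def save(c,n): cv2.imwrite(f"pics/{n}.png",c["color"][:,:,::-1])
E
python3 - <<'E'
from h import *
import pickle
print(get_state())
d={}
for n in("scene","top","wrist"):
    st=get_state();c=capture(n);save(c,n+"0");d[n]=(c,st)
    print(n,{k:np.round(v,3).tolist() for k,v in c.items() if k!="color"})
pickle.dump(d,open("c0.pkl","wb"))
E
```

```text
pics
{'time_s': 0.0, 'joints': array([-5.72915893e+01,  2.05906517e+01,  6.35743856e-01, -2.16006954e-02,
       -7.01355387e+01, -1.65076679e+01]), 'qd': array([ 0.0785119 ,  0.14412449, -0.05382069,  0.06549116,  0.07074432,
        0.09883793]), 'joint_torque': array([-2.40064801e-03, -5.82717848e+01,  2.93063021e+01,  6.99699238e+00,
        7.01095909e-03, -1.50698093e-04]), 'tcp_pos': array([ 0.18816885, -0.64768051,  0.18614189]), 'eef_rot': array([ 1.79907511e+02, -6.23325216e-03, -1.63806608e+02]), 'contact_force': array([-0.79896479, -0.38665108,  0.1436756 ]), 'moment': array([ 0.00501284, -0.00535596,  0.06047619]), 'gripper_width': 0.08786475949765325}
scene {'camera_matrix': [[464.131, 0.0, 320.875], [0.0, 464.131, 236.697], [0.0, 0.0, 1.0]], 'k1': -0.082, 'xyz': [1.029, 0.514, 0.896], 'rotation': [41.96, 0.23, 136.96]}
top {'camera_matrix': [[547.896, 0.0, 322.237], [0.0, 547.896, 237.309], [0.0, 0.0, 1.0]], 'k1': -0.118, 'xyz': [0.467, -0.012, 1.495], 'rotation': [3.946, 0.279, -88.742]}
wrist {'camera_matrix': [[361.062, 0.0, 318.559], [0.0, 361.062, 235.408], [0.0, 0.0, 1.0]], 'k1': -0.045, 'T_tool_cam': [[0.001, 0.968, 0.251, 0.068], [1.0, -0.001, 0.0, 0.0], [0.0, 0.251, -0.968, -0.198], [0.0, 0.0, 0.0, 1.0]]}
```

```bash
sed -i 's/np.array(c\["rotation"\])/Ro.from_euler("xyz",c["rotation"],degrees=True).as_matrix()/g' h.py; python3 -c "
from h import *;import pickle
d=pickle.load(open('c0.pkl','rb'))
c=d['top'][0];print(onz(c,(320,240),0),onz(c,(100,100),0),onz(c,(500,400),0))"
```

```text
[0.56254601 0.00338405 0.        ] [0.95141954 0.64418284 0.        ] [ 0.13385293 -0.49933949  0.        ]
```

View pics/scene0.png

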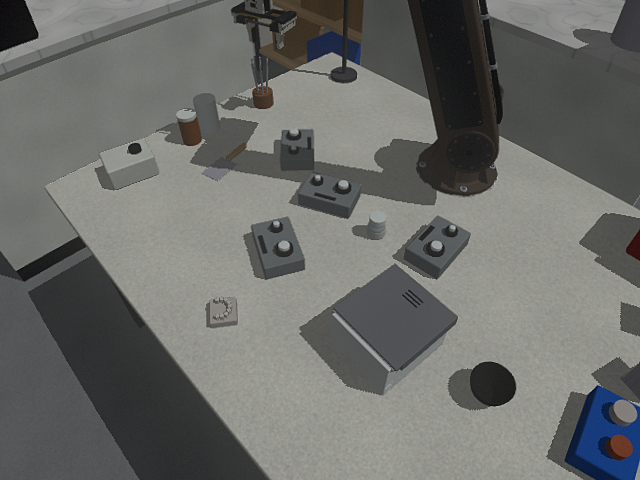

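View pics/top0.png

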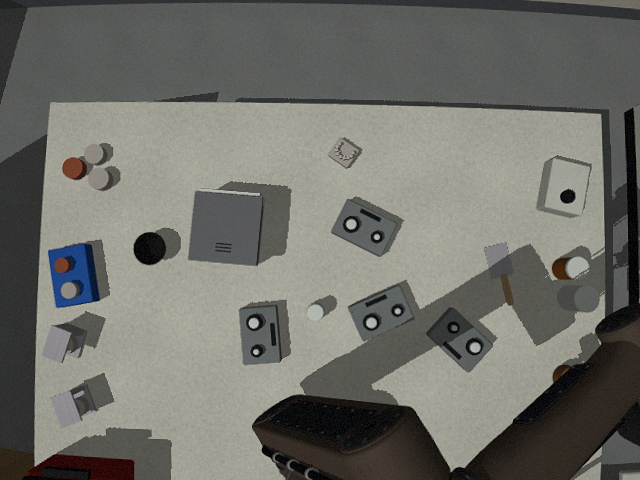

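```bash
python3 - <<'E'
from h import *;import pickle
d=pickle.load(open('c0.pkl','rb'))
c=d['top'][0];im=c['color']
for n,uv in dict(A=(366,226),B=(382,310),C=(460,338),D=(262,335)).items():
    p=onz(c,uv,.045);print(n,p,np.hypot(*p[:2]))
img=im[:,:,::-1].copy()
cv2.imwrite('pics/cropA.png',cv2.resize(img[180:270,310:420],None,fx=6,fy=6,interpolation=2))
cv2.imwrite('pics/cropL.png',cv2.resize(img[170:280,170:310],None,fx=5,fy=5,interpolation=2))
E
```

```text
A [ 0.59958071 -0.118458    0.045     ] 0.6111704512028042
B [ 0.37832797 -0.1645776   0.045     ] 0.41257464301945684
C [ 0.30777165 -0.37324666  0.045     ] 0.48377314338060284
D [0.30553814 0.15018057 0.045     ] 0.34045228089949203
```

View pics/cropA.png

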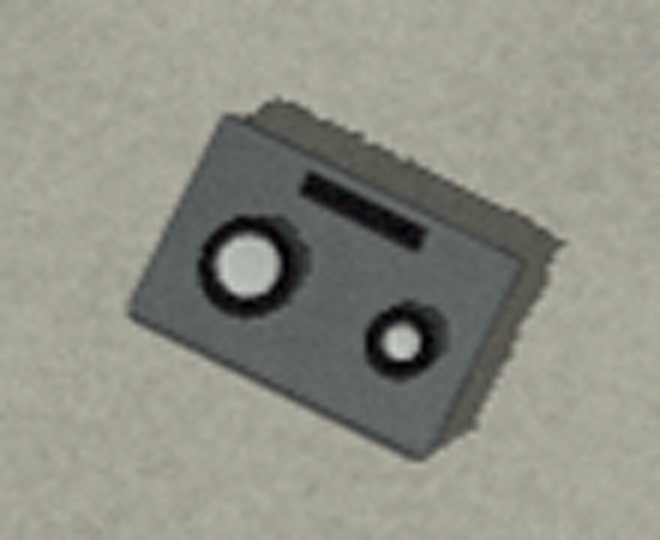

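View pics/cropL.png

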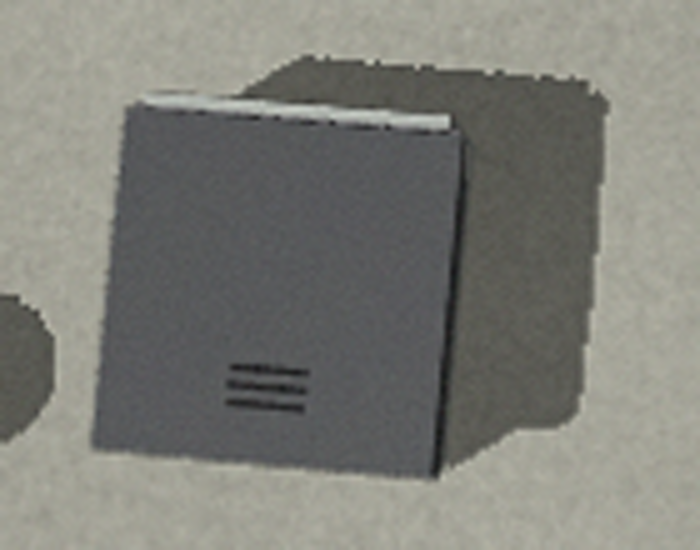

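```bash
python3 - <<'E'
from h import *;import pickle
d=pickle.load(open('c0.pkl','rb'))
s=d['scene'][0];img=s['color'][:,:,::-1]
cv2.imwrite('pics/cropSA.png',np.hstack([cv2.resize(img[205:285,240:320],(480,480),interpolation=2),cv2.resize(img[280,380][None,None].repeat(1,0),(10,480)) ,cv2.resize(img[275:325,382:432],(300,300),interpolation=2) if 0 else cv2.resize(img[280:320,390:420],(300,480),interpolation=2)]))
def tri(c1,u1,c2,u2):
    o1,d1=ray(c1,u1);o2,d2=ray(c2,u2);A=np.c_[d1,-d2];t=np.linalg.lstsq(A,o2-o1,rcond=None)[0]
    a=o1+t[0]*d1;b=o2+t[1]*d2;return (a+b)/2,np.linalg.norm(a-b)
def blob(c,ctr,r,thr):
    im=c['color'].astype(int).min(2);u,v=ctr
    m=(im[v-r:v+r+1,u-r:u+r+1]>thr).astype(np.uint8)
    n,l,stt,ce=cv2.connectedComponentsWithStats(m);print(stt[1:].tolist(),(ce[1:]+[u-r,v-r]).round(2).tolist())
t=d['top'][0]
blob(t,(351,224),8,150);blob(t,(377,237),6,150);blob(s,(284,248),8,150);blob(s,(277,226),7,150)
E
```

```text
[[4, 4, 9, 9, 69]] [[350.88, 223.93]]
[[4, 4, 4, 5, 18]] [[376.5, 236.78]]
[[3, 1, 10, 8, 60]] [[283.83, 244.38]]
[[1, 0, 1, 1, 1], [4, 2, 5, 4, 16]] [[271.0, 219.0], [276.19, 222.69]]
```

View pics/cropSA.png

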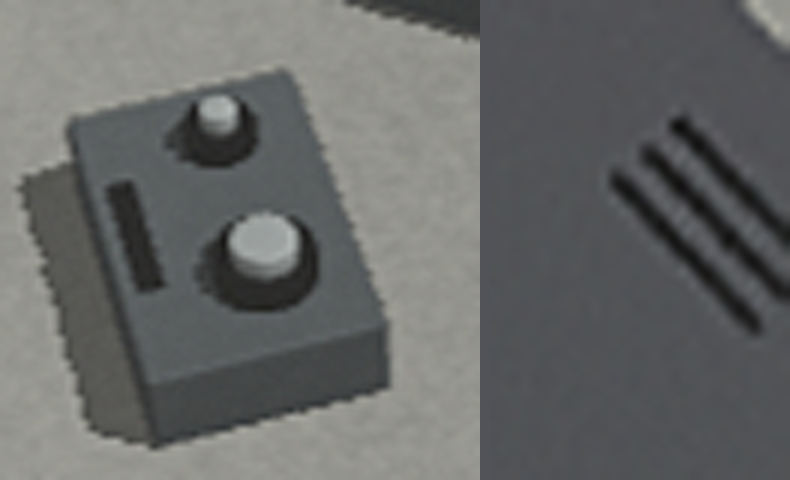

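```bash
cat >> h.py <<'E'
def tri(c1,u1,c2,u2):
    o1,d1=ray(c1,u1);o2,d2=ray(c2,u2);A=np.c_[d1,-d2];t=np.linalg.lstsq(A,o2-o1,rcond=None)[0]
    a=o1+t[0]*d1;b=o2+t[1]*d2;return (a+b)/2,np.linalg.norm(a-b)
E
python3 - <<'E'
from h import *;import pickle
d=pickle.load(open('c0.pkl','rb'))
s=d['scene'][0];t=d['top'][0]
# ribs mask
for c,(x0,y0,x1,y1) in ((t,(210,235,240,258)),(s,(395,284,428,312))):
    m=(c['color'][y0:y1,x0:x1].max(2)<50);v,u=np.nonzero(m);print(m.sum(),u.mean()+x0,v.mean()+y0, u.min()+x0,u.max()+x0,v.min()+y0,v.max()+y0)
    c['rib']=(u.mean()+x0,v.mean()+y0)
print('start',tri(t,(350.9,223.9),s,(283.8,244.0)));print('small',tri(t,(376.5,236.8),s,(276.2,222.7)))
print('rib',tri(t,t['rib'],s,s['rib']),onz(t,t['rib'],.115),onz(s,s['rib'],.115))
for n,p in dict(fl=(93,450),fr=(437,478),rl=(130,107),rr=(463,130)).items():
    print(n,onz(t,(170+p[0]/5-.4,170+p[1]/5-.4),.115))
for z in(.05,.06,.065):print(z,onz(t,(350.9,223.9),z),onz(t,(376.5,236.8),z))
E
```

```text
37 222.7027027027027 246.8918918918919 216 230 243 251
70 412.35714285714283 298.37142857142857 402 422 290 307
start (array([ 0.60208139, -0.07708307,  0.06691692]), np.float64(0.0004031058182249716))
small (array([ 0.56987122, -0.14486232,  0.06526011]), np.float64(0.00024178608965086612))
rib (array([0.53206145, 0.24835055, 0.11627195]), np.float64(0.0007637680681457121)) [0.53235121 0.24828194 0.115     ] [0.53099062 0.24820294 0.115     ]
fl [0.49806037 0.33568869 0.115     ]
fr [0.48808701 0.15963645 0.115     ]
rl [0.67396065 0.3235166  0.115     ]
rr [0.66518133 0.15175661 0.115     ]
0.05 [ 0.60383203 -0.07799067  0.05      ] [ 0.57105959 -0.14636158  0.05      ]
0.06 [ 0.60288582 -0.07753468  0.06      ] [ 0.57034022 -0.14543235  0.06      ]
0.065 [ 0.60241272 -0.07730668  0.065     ] [ 0.56998054 -0.14496774  0.065     ]
```

Listing: the look-alikes in the top view are A (366,226), B (382,310), C (460,338) and D (262,335). A is farthest from the base, at 0.61 m against 0.34 to 0.48 m, so A is the pod. The crop shows its large key at (351,224) and small key at (377,237). They are 75 mm apart with tops at about 66 mm. The lid ribs are at (223,247), giving (0.532, 0.248, 0.115), which matches the 115 mm height given.

{"method": "apply_moves", "body": {"commands": [{"grip": 0,"dp": [0,0,-50],"yaw": 0},{"grip": 0,"dp": [-382,199,-84],"yaw": 0.34},{"grip": 0,"dp": [-382,199,-84],"yaw": 0.34},{"grip": 0,"dp": [-382,199,-84],"yaw": 0.34},{"grip": 0,"dp": [-382,199,-84],"yaw": 0.34},{"grip": 0,"dp": [-382,199,-84],"yaw": 0.34},{"grip": 0,"dp": [-382,199,-84],"yaw": 0.34},{"grip": 0,"dp": [-382,199,-84],"yaw": 0.34},{"grip": 0,"dp": [-382,199,-84],"yaw": 0.34},{"grip": 0,"dp": [-382,199,-84],"yaw": 0.34},{"grip": 0,"dp": [-382,199,-84],"yaw": 0.34}], "newtons": 20}}

```text
time_s: 1.52
tcp_pos: [0.4988, -0.3512, 0.2709]
eef_rot: [180.0, -0.0, 176.6]
contact_force: [-1.5, -0.4, 0.3]
gripper_width: 0.0007
```

{"method": "apply_moves", "body": {"commands": [{"grip": 0,"dp": [-45,274,0],"yaw": 0},{"grip": 0,"dp": [-45,274,0],"yaw": 0},{"grip": 0,"dp": [-45,274,0],"yaw": 0},{"grip": 0,"dp": [-45,274,0],"yaw": 0},{"grip": 0,"dp": [-45,274,0],"yaw": 0},{"grip": 0,"dp": [-45,274,0],"yaw": 0},{"grip": 0,"dp": [-45,274,0],"yaw": 0}]}}

```text
time_s: 2.4
tcp_pos: [0.5599, -0.0806, 0.2711]
eef_rot: [-180.0, -0.0, 176.7]
contact_force: [-0.1, -0.3, 0.3]
gripper_width: -0.0001
```

```bash
python3 - <<'E'
from h import *;import pickle
st=get_state();c=capture("wrist");save(c,"wristpod");pickle.dump((c,st),open('wp.pkl','wb'))
print(st['tcp_pos'],proj(c,(.602,-.077,.066),st),proj(c,(.57,-.145,.066),st))
E
```

```text
[ 0.55987369 -0.08063874  0.27111473] [324.02924422 239.45344987] [262.88773583 215.69072931]
```

View pics/wristpod.png

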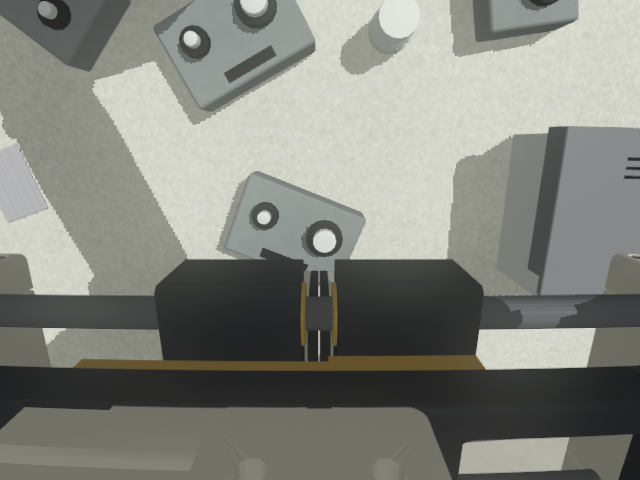

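The wrist view shows the large key at (324,240) and the small key at (263,216). Both match the projected points to within a pixel. Next I move above the ribs.

{"method": "apply_moves", "body": {"commands": [{"grip": 0,"dp": [47,327,0],"yaw": 0},{"grip": 0,"dp": [47,327,0],"yaw": 0},{"grip": 0,"dp": [47,327,0],"yaw": 0},{"grip": 0,"dp": [47,327,0],"yaw": 0},{"grip": 0,"dp": [47,327,0],"yaw": 0},{"grip": 0,"dp": [47,327,0],"yaw": 0},{"grip": 0,"dp": [47,327,70],"yaw": 0},{"grip": 0,"dp": [47,327,130],"yaw": 0},{"grip": 0,"dp": [47,327,130],"yaw": 0},{"grip": 0,"dp": [47,327,130],"yaw": 0},{"grip": 0,"dp": [47,327,130],"yaw": 0}]}}

```text
time_s: 3.82
tcp_pos: [0.5338, 0.2503, 0.1441]
eef_rot: [179.8, 0.2, 176.7]
contact_force: [0.2, 0.3, 0.1]
gripper_width: 0.0006
```

```bash
python3 - <<'E'
from h import *;import pickle
st=get_state();c=capture("wrist");save(c,"wristlid")
print(st['tcp_pos'],st['contact_force'],proj(c,(.532,.248,.115),st))
E
```

```text
[0.53383649 0.25028869 0.14411516] [0.16072185 0.31201913 0.05026803] [314.99443188 245.66034822]
```

View pics/wristlid.png

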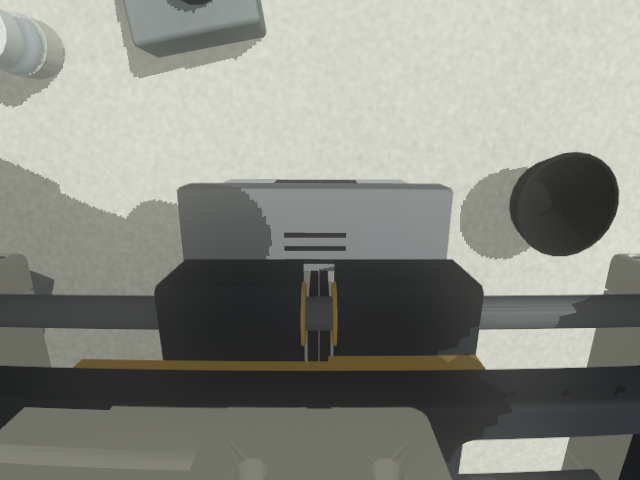

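The ribs are at (315,247) in the wrist view, against a projected (315,246), so the tip is centred. Next I press gradually.

{"method": "apply_moves", "body": {"commands": [{"grip": 0,"dp": [0,0,24],"yaw": 0},{"grip": 0,"dp": [0,0,30],"yaw": 0},{"grip": 0,"dp": [0,0,34],"yaw": 0},{"grip": 0,"dp": [0,0,37],"yaw": 0},{"grip": 0,"dp": [0,0,39],"yaw": 0},{"grip": 0,"dp": [0,0,39],"yaw": 0}]}}

```text
time_s: 4.62
tcp_pos: [0.532, 0.2497, 0.1022]
eef_rot: [180.0, 0.0, 176.7]
contact_force: [-0.6, -0.3, 0.6]
gripper_width: 0.0008
```

{"method": "apply_moves", "body": {"commands": [{"grip": 0,"dp": [0,0,1],"yaw": 0},{"grip": 0,"dp": [0,0,2],"yaw": 0},{"grip": 0,"dp": [0,0,2],"yaw": 0}]}}

```text
time_s: 5.0
tcp_pos: [0.5319, 0.2496, 0.1]
eef_rot: [-180.0, -0.0, 176.7]
contact_force: [0.0, 0.6, -0.2]
gripper_width: 0.0006
```

```bash
python3 - <<'E'
from h import *
st=get_state();print(st['tcp_pos'],st['contact_force'])
w=capture("wrist");s=capture("scene");save(w,"w2")
a=s['color'][170:400,280:540,::-1]
cv2.imwrite("pics/s2.png",cv2.resize(a,None,fx=2.5,fy=2.5,interpolation=2))
print(get_state()['contact_force'])
E
```

```text
[0.53194114 0.24962764 0.09999393] [ 0.00112016  0.57615025 -0.23334835]
[-0.12771848  0.29387111 -0.13369733]
```

View pics/s2.png

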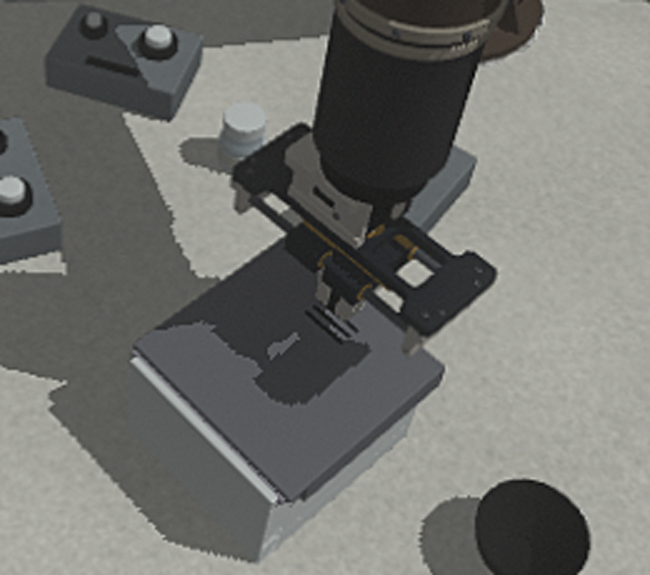

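View pics/w2.png

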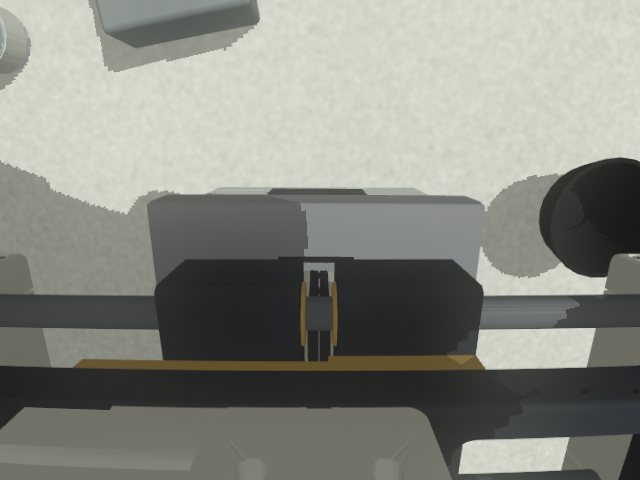

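```bash
python3 - <<'E'
from h import *
st=get_state();c=capture("wrist")
for z in(.09,.1,.107,.115):print(z,proj(c,(.4985,.3355,z),st),proj(c,(.4885,.1598,z),st),proj(c,(.532,.248,z+.003),st))
print(st['time_s'])
E
```

```text
0.09 [462.64190769 194.53686181] [160.90214659 194.50031579] [316.02363233 259.00620011]
0.1 [469.53863648 197.10400312] [153.36268056 197.06372647] [315.89506175 264.52573214]
0.107 [474.76927099 199.05348708] [147.6471347  199.00999029] [315.7976804  268.70749775]
0.115 [481.20474016 201.45500865] [140.6182187  201.40704679] [315.67801525 273.84758126]
5.1
```

```bash
python3 - <<'E'
from h import *
st=get_state();c=capture("wrist")
print(proj(c,st['tcp_pos'],st))
s0=dict(tcp_pos=[.5338,.2503,.1441],eef_rot=[179.8,.2,176.7])
for z in(.105,.115,.12):print(z,proj(c,(.4985,.3355,z),s0),proj(c,(.4885,.1598,z),s0))
img=cv2.imread('pics/w2.png');a=cv2.imread('pics/wristlid.png')
cv2.imwrite('pics/z1.png',np.hstack([cv2.resize(i[170:290,130:500],None,fx=1.07*2,fy=2.14*2 if 0 else 2.14,interpolation=2)[:, :400] for i in (a,img)]))
e=capture('scene');save(e,'s3')
cv2.imwrite('pics/z2.png',cv2.resize(e['color'][260:330,370:450,::-1],None,fx=8,fy=8,interpolation=2))
E
```

```text
[318.77279299 262.71754222]
0.105 [444.55671456 185.32287267] [177.49780044 185.5266364 ]
0.115 [449.9191246  187.24177413] [171.59725632 187.45818551]
0.12 [452.77238395 188.26369977] [168.45811327 188.48689163]
```

View pics/z1.png

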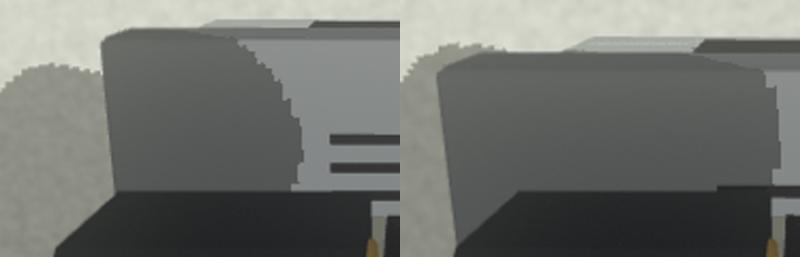

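View pics/z2.png

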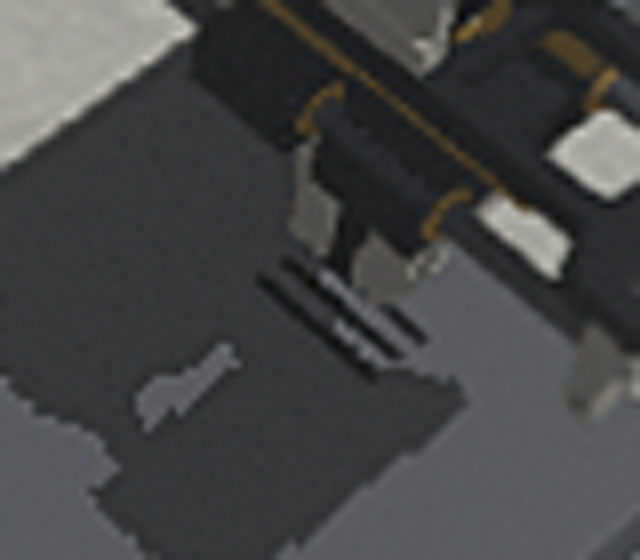

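```bash
python3 - <<'E'
from h import *
c=capture('scene');st=get_state();t=capture('top');save(t,'t3')
for z in(.09,.1,.11,.12,.13):print(z,proj(c,[*st['tcp_pos'][:2],z]),proj(t,[*st['tcp_pos'][:2],z]))
print(st)
# rib mask now
m=c['color'].max(2)<40
cv2.imwrite('pics/z3.png',np.hstack([cv2.resize(cv2.imread(f'pics/{n}.png')[260:400,290:470],None,fx=2.2,fy=2.2,interpolation=2) for n in('scene0','s3')]))
E
```

```text
0.09 [410.84180117 305.95146839] [223.95880976 247.51319356]
0.1 [411.53711567 303.24189881] [223.24370098 247.31675271]
0.11 [412.24299604 300.48852578] [222.51843582 247.11750478]
0.12 [412.95967104 297.69033227] [221.78279743 246.91538946]
0.13 [413.68737558 294.8462713 ] [221.03656277 246.71034467]
{'time_s': 5.3, 'joints': array([ 4.41913136e+01,  1.64537674e+01, -1.73814109e+01,  2.02684202e-03,
       -5.61638616e+01, -1.37467345e+02]), 'qd': array([-0.05315141, -0.03178426,  0.02584968, -0.05656168, -0.03228507,
       -0.11399405]), 'joint_torque': array([ 1.21955851e-03, -4.91293502e+01,  2.58086175e+01,  6.08504936e+00,
       -8.15711939e-02, -4.60336264e-05]), 'tcp_pos': array([0.53200286, 0.24967875, 0.10009314]), 'eef_rot': array([-1.79999569e+02,  1.88963445e-03,  1.76725097e+02]), 'contact_force': array([-1.23886627,  0.27301867,  0.57255852]), 'moment': array([ 0.03599484, -0.02763097,  0.00052726]), 'gripper_width': 0.0005760816162913498}
```

View pics/z3.png

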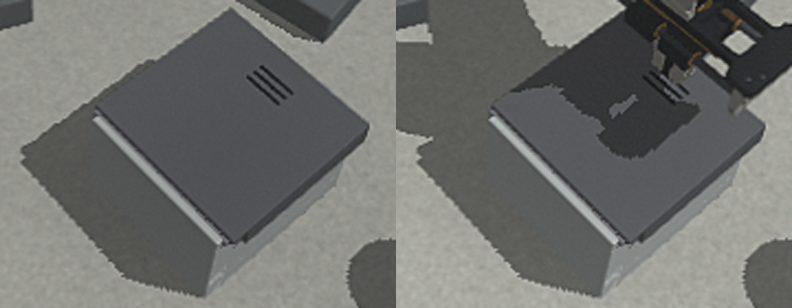

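View pics/t3.png

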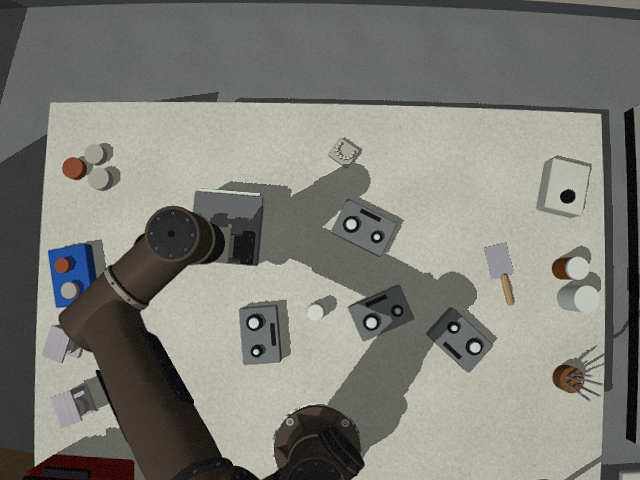

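```bash
python3 - <<'E'
import cv2,numpy as np
a=cv2.imread('pics/s3.png')[265:315,390:440];a=np.clip((a/255.)**.45*255,0,255).astype(np.uint8)
b=cv2.imread('pics/w2.png')[240:290,290:350];b=np.clip((b/255.)**.45*255,0,255).astype(np.uint8)
cv2.imwrite('pics/z4.png',np.hstack([cv2.resize(a,(400,500),interpolation=cv2.INTER_CUBIC),cv2.resize(b,(400,500),interpolation=cv2.INTER_CUBIC)]))
E
```

```text
(no output)
```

View pics/z4.png

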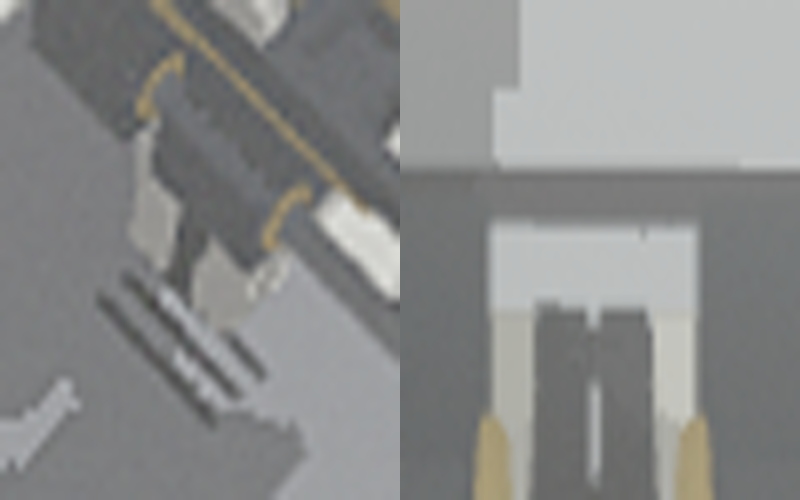

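```bash
python3 - <<'E'
from h import *
st=get_state();c=capture('wrist')
for dx in(.0095,0):
  for dz in(0,.005,.01,.015,.02,.025,.03):
    P=np.array(st['tcp_pos'])+[-dx,0,dz];print(dx,dz,proj(c,P,st).round(1),proj(c,P+[0,.01,0],st).round(1))
E
```

```text
0.0095 0 [317.8 247. ] [335.3 246. ]
0.0095 0.005 [317.8 249.5] [335.7 248.5]
0.0095 0.01 [317.8 252.2] [336.1 251.2]
0.0095 0.015 [317.8 255. ] [336.6 253.9]
0.0095 0.02 [317.7 257.9] [337.  256.8]
0.0095 0.025 [317.7 261. ] [337.5 259.9]
0.0095 0.03 [317.7 264.2] [338.  263.1]
0 0 [318.8 262.7] [336.1 261.8]
0 0.005 [318.8 265.6] [336.5 264.6]
0 0.01 [318.8 268.6] [336.9 267.6]
0 0.015 [318.8 271.8] [337.3 270.8]
0 0.02 [318.8 275.1] [337.8 274.1]
0 0.025 [318.8 278.6] [338.3 277.6]
0 0.03 [318.8 282.3] [338.8 281.2]
```

The force stays near zero and the lid looks unmoved. In the wrist view the tips end at row 270, where the nominal TCP projects to row 263, so the tips appear to end above the nominal TCP. I'll lower in small steps and watch the force.

{"method": "apply_moves", "body": {"commands": [{"grip": 0,"dp": [0,0,2],"yaw": 0},{"grip": 0,"dp": [0,0,4],"yaw": 0},{"grip": 0,"dp": [0,0,6],"yaw": 0},{"grip": 0,"dp": [0,0,6],"yaw": 0}]}}

```text
time_s: 5.9
tcp_pos: [0.5319, 0.2495, 0.0938]
eef_rot: [-180.0, -0.0, 176.7]
contact_force: [0.3, -0.1, 0.3]
gripper_width: 0.0006
```

```bash
python3 - <<'E'
from h import *
st=get_state();print(st['tcp_pos'],st['contact_force'],st['moment'],st['joint_torque'])
s=capture("scene");w=capture("wrist")
g=lambda a:np.clip((a/255.)**.5*255,0,255).astype(np.uint8)
cv2.imwrite('pics/s4.png',g(cv2.resize(s['color'][250:400,330:470,::-1],None,fx=4,fy=4,interpolation=2)))
cv2.imwrite('pics/w4.png',g(cv2.resize(w['color'][170:300,120:520,::-1],None,fx=2,fy=2,interpolation=2)))
E
```

```text
[0.53187686 0.24954106 0.093792  ] [ 0.28330073 -0.08569709  0.30028532] [ 0.00721577  0.01821079 -0.01142152] [ 1.93532076e-03 -4.93039370e+01  2.55031639e+01  6.01066500e+00
 -4.43607091e-02 -5.39129735e-05]
```

View pics/s4.png

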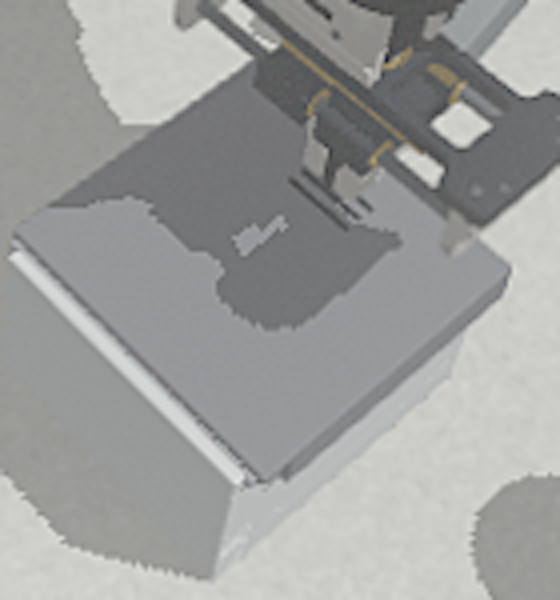

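View pics/w4.png

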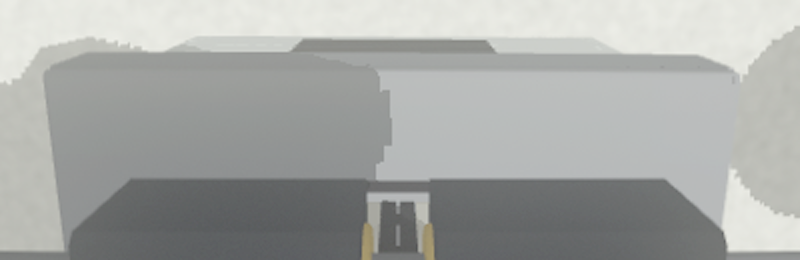

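{"method": "apply_moves", "body": {"commands": [{"grip": 0,"dp": [0,0,2],"yaw": 0},{"grip": 0,"dp": [0,0,4],"yaw": 0},{"grip": 0,"dp": [0,0,5],"yaw": 0},{"grip": 0,"dp": [0,0,5],"yaw": 0}]}}

```text
time_s: 6.5
tcp_pos: [0.5319, 0.2496, 0.0889]
eef_rot: [-180.0, -0.0, 176.7]
contact_force: [1.2, 0.3, 0.5]
gripper_width: 0.0003
```

{"method": "apply_moves", "body": {"commands": [{"grip": 0,"dp": [0,0,2],"yaw": 0},{"grip": 0,"dp": [0,0,4],"yaw": 0},{"grip": 0,"dp": [0,0,4],"yaw": 0}]}}

```text
time_s: 6.88
tcp_pos: [0.5318, 0.2496, 0.0848]
eef_rot: [-180.0, -0.0, 176.7]
contact_force: [-0.1, 1.0, -0.6]
gripper_width: 0.0005
```

```bash
python3 - <<'E'
from h import *
st=get_state();print(st['tcp_pos'],st['contact_force'],st['moment'],st['joint_torque'])
s=capture("scene");w=capture("wrist");save(s,'s5f')
g=lambda a:np.clip((a/255.)**.5*255,0,255).astype(np.uint8)
cv2.imwrite('pics/s5.png',g(cv2.resize(s['color'][250:400,330:470,::-1],None,fx=4,fy=4,interpolation=2)))
cv2.imwrite('pics/w5.png',g(cv2.resize(w['color'][170:300,120:520,::-1],None,fx=2,fy=2,interpolation=2)))
E
```

```text
[0.53184632 0.24955468 0.0848235 ] [-0.1211405   1.00144    -0.61449808] [ 0.02877691  0.01124825 -0.0023089 ] [ 2.71198354e-03 -4.96867847e+01  2.51714355e+01  5.93148887e+00
 -4.36418876e-02 -6.89814738e-05]
```

View pics/s5.png

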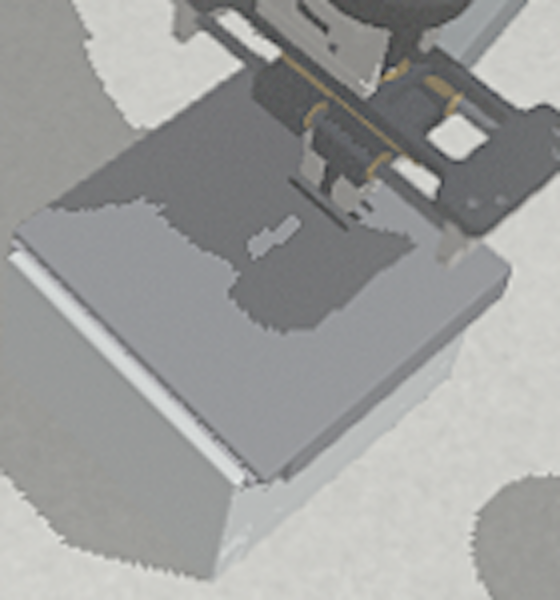

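View pics/w5.png

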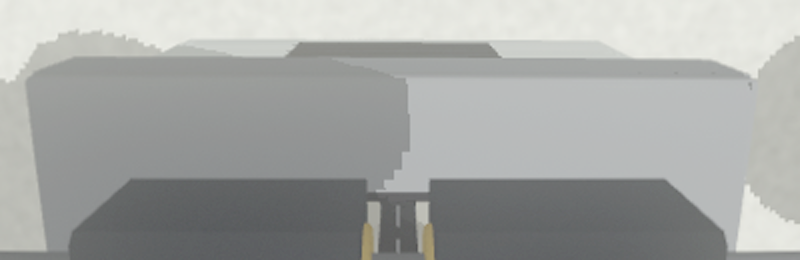

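{"method": "apply_moves", "body": {"commands": [{"grip": 0,"dp": [0,0,1],"yaw": 0},{"grip": 0,"dp": [0,0,3],"yaw": 0},{"grip": 0,"dp": [0,0,4],"yaw": 0},{"grip": 0,"dp": [0,0,4],"yaw": 0}]}}

```text
time_s: 7.48
tcp_pos: [0.5319, 0.2496, 0.0809]
eef_rot: [-180.0, -0.0, 176.7]
contact_force: [0.0, 0.4, 0.1]
gripper_width: 0.0006
```

```bash
python3 - <<'E'
from h import *
st=get_state();print(st['tcp_pos'],st['contact_force'],st['moment'],st['joint_torque'])
s=capture("scene");w=capture("wrist");save(s,'s6f')
g=lambda a:np.clip((a/255.)**.5*255,0,255).astype(np.uint8)
cv2.imwrite('pics/s6.png',g(cv2.resize(s['color'][250:400,330:470,::-1],None,fx=4,fy=4,interpolation=2)))
cv2.imwrite('pics/w6.png',g(cv2.resize(w['color'][170:300,120:520,::-1],None,fx=2,fy=2,interpolation=2)))
E
```

```text
[0.53192201 0.2495816  0.08091152] [0.03858679 0.40590772 0.06813184] [-0.03764017 -0.00147158  0.06627722] [ 1.38823552e-04 -4.98404932e+01  2.50128347e+01  5.89593932e+00
 -6.24568365e-02 -2.89148272e-05]
```

View pics/s6.png

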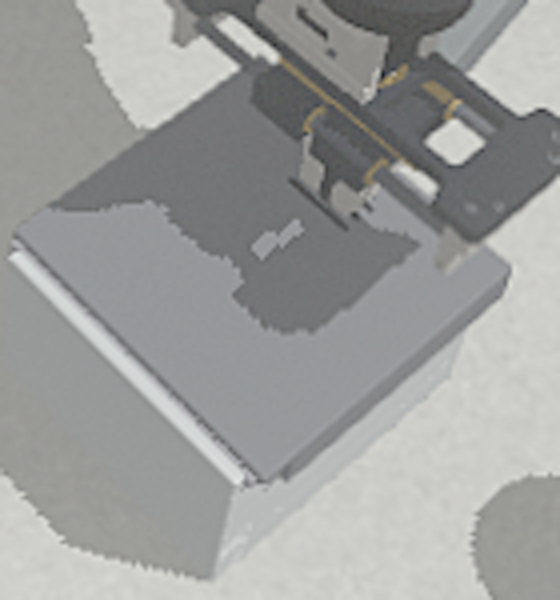

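View pics/w6.png

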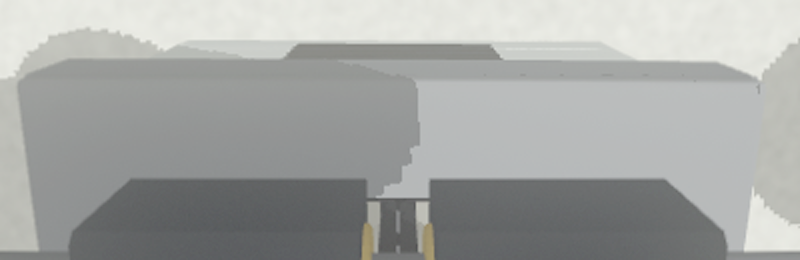

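{"method": "apply_moves", "body": {"commands": [{"grip": 0,"dp": [0,0,1],"yaw": 0},{"grip": 0,"dp": [0,0,2],"yaw": 0},{"grip": 0,"dp": [0,0,3],"yaw": 0},{"grip": 0,"dp": [0,0,3],"yaw": 0}]}}

```text
time_s: 8.07
tcp_pos: [0.5319, 0.2496, 0.0779]
eef_rot: [-180.0, -0.0, 176.7]
contact_force: [0.2, -0.1, 0.1]
gripper_width: 0.0006
```

{"method": "apply_moves", "body": {"commands": [{"grip": 0,"dp": [0,0,1],"yaw": 0},{"grip": 0,"dp": [0,0,2],"yaw": 0},{"grip": 0,"dp": [0,0,3],"yaw": 0},{"grip": 0,"dp": [0,0,3],"yaw": 0}]}}

```text
time_s: 8.57
tcp_pos: [0.5319, 0.2497, 0.0751]
eef_rot: [-180.0, -0.0, 176.7]
contact_force: [-0.5, 0.3, 0.8]
gripper_width: 0.0004
```

```bash
python3 - <<'E'
from h import *
st=get_state();print(st['tcp_pos'],st['contact_force'],st['moment'],st['joint_torque'])
s=capture("scene");w=capture("wrist");save(s,'s7f')
g=lambda a:np.clip((a/255.)**.5*255,0,255).astype(np.uint8)
cv2.imwrite('pics/s7.png',g(cv2.resize(s['color'][250:400,330:470,::-1],None,fx=4,fy=4,interpolation=2)))
cv2.imwrite('pics/w7.png',g(cv2.resize(w['color'][170:300,120:520,::-1],None,fx=2,fy=2,interpolation=2)))
E
```

```text
[0.53194825 0.24966956 0.07509037] [-0.47600934  0.27271739  0.84631549] [0.03132493 0.34774716 0.00709152] [-3.18306014e-01 -4.90356088e+01  2.45162398e+01  5.86324945e+00
  1.95940048e-01 -1.74723084e-05]
```

View pics/s7.png

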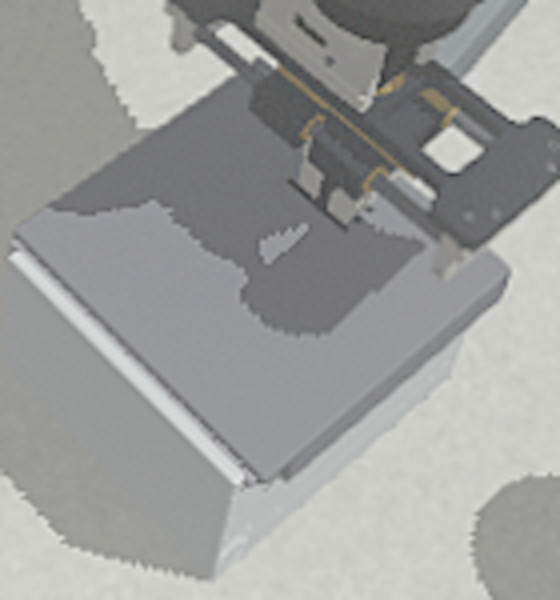

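View pics/w7.png

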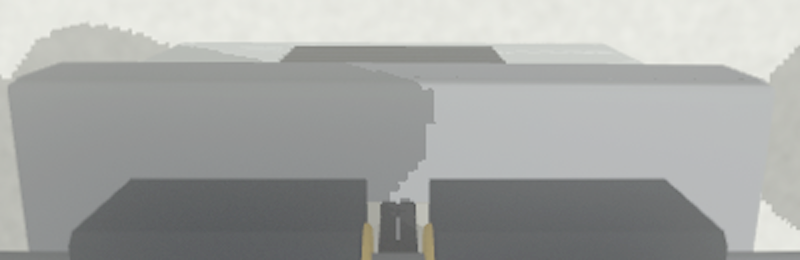

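```bash
python3 - <<'E'
from h import *
c=capture('scene')
a=np.deg2rad(176.7);yt=np.array([np.sin(a),-np.cos(a)])
for off in(0.011,.080,.09,.096):
  for x in(0,.0095):
    P=np.array([.5319,.2496])+yt*off+[x,0]
    print(off,x,[(z,proj(c,[*P,z]).round(1).tolist()) for z in(.1,.115,.13,.15)])
g=lambda a:np.clip((a/255.)**.5*255,0,255).astype(np.uint8)
cv2.imwrite('pics/s8.png',g(cv2.resize(c['color'][270:330,390:460,::-1],None,fx=10,fy=10,interpolation=2)))
E
```

```text
0.011 0 [(0.1, [415.5, 306.6]), (0.115, [416.6, 302.5]), (0.13, [417.8, 298.3]), (0.15, [419.3, 292.5])]
0.011 0.0095 [(0.1, [412.5, 309.3]), (0.115, [413.6, 305.2]), (0.13, [414.7, 301.0]), (0.15, [416.2, 295.2])]
0.08 0 [(0.1, [441.2, 329.1]), (0.115, [442.7, 325.1]), (0.13, [444.3, 321.0]), (0.15, [446.3, 315.4])]
0.08 0.0095 [(0.1, [438.3, 332.0]), (0.115, [439.7, 328.0]), (0.13, [441.2, 324.0]), (0.15, [443.3, 318.4])]
0.09 0 [(0.1, [445.1, 332.5]), (0.115, [446.7, 328.5]), (0.13, [448.2, 324.4]), (0.15, [450.4, 318.8])]
0.09 0.0095 [(0.1, [442.2, 335.4]), (0.115, [443.7, 331.5]), (0.13, [445.2, 327.4]), (0.15, [447.4, 321.8])]
0.096 0 [(0.1, [447.5, 334.5]), (0.115, [449.0, 330.6]), (0.13, [450.7, 326.5]), (0.15, [452.9, 320.9])]
0.096 0.0095 [(0.1, [444.5, 337.5]), (0.115, [446.1, 333.5]), (0.13, [447.6, 329.5]), (0.15, [449.8, 324.0])]
```

View pics/s8.png

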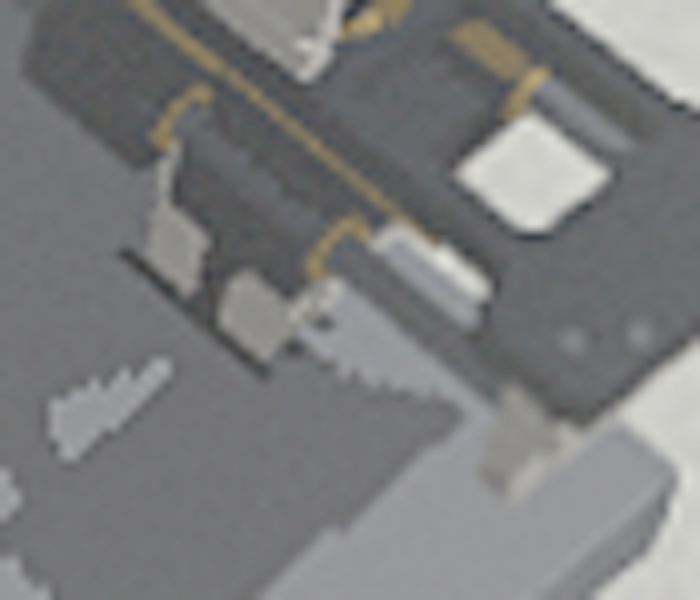

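Lid contact shows as a moment step at a TCP z of about 0.076, so the real tips end about 38 mm above the reported TCP. I keep pressing slowly towards the stop, about 12 mm further down.

{"method": "apply_moves", "body": {"commands": [{"grip": 0,"dp": [0,0,1],"yaw": 0},{"grip": 0,"dp": [0,0,3],"yaw": 0},{"grip": 0,"dp": [0,0,4],"yaw": 0},{"grip": 0,"dp": [0,0,4],"yaw": 0}]}}

```text
time_s: 9.22
tcp_pos: [0.5319, 0.2497, 0.0709]
eef_rot: [-180.0, -0.0, 176.7]
contact_force: [-1.5, 1.0, 1.8]
gripper_width: 0.0001
```

```bash
python3 - <<'E'
from h import *
st=get_state();print(st['tcp_pos'],st['contact_force'],st['moment'],st['joint_torque'])
s=capture("scene");w=capture("wrist")
g=lambda a:np.clip((a/255.)**.5*255,0,255).astype(np.uint8)
cv2.imwrite('pics/s9.png',np.hstack([g(cv2.resize(s['color'][260:340,380:460,::-1],(400,400),interpolation=2)),g(cv2.resize(w['color'][170:300,120:520,::-1],(400,400),interpolation=2))]))
E
```

```text
[0.53189943 0.24965138 0.0709052 ] [-1.45261543  1.00859431  1.77570475] [0.13091173 0.65428073 0.00478738] [-7.00838640e-01 -4.92087364e+01  2.44825101e+01  6.06475890e+00
  2.95710778e-01 -2.52681748e-03]
```

View pics/s9.png

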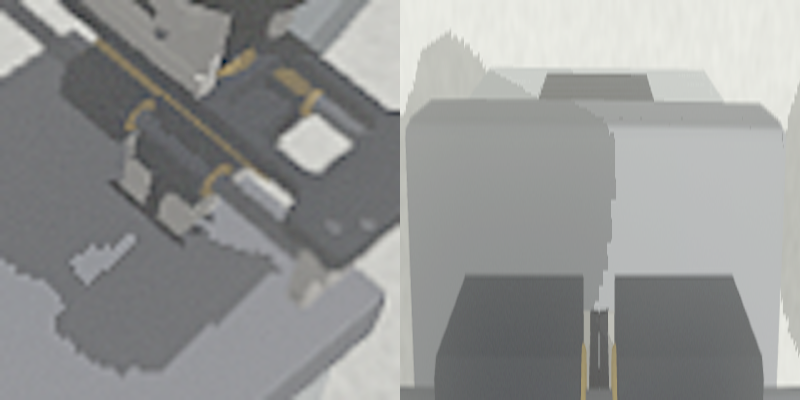

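{"method": "apply_moves", "body": {"commands": [{"grip": 0,"dp": [0,0,2],"yaw": 0},{"grip": 0,"dp": [0,0,4],"yaw": 0},{"grip": 0,"dp": [0,0,4],"yaw": 0}]}}

```text
time_s: 9.7
tcp_pos: [0.532, 0.2496, 0.0669]
eef_rot: [-180.0, -0.0, 176.7]
contact_force: [-2.1, -0.1, 2.0]
gripper_width: 0.0002
```

{"method": "apply_moves", "body": {"commands": [{"grip": 0,"dp": [0,0,1],"yaw": 0},{"grip": 0,"dp": [0,0,2],"yaw": 0},{"grip": 0,"dp": [0,0,2],"yaw": 0}]}}

```text
time_s: 10.07
tcp_pos: [0.532, 0.2497, 0.065]
eef_rot: [180.0, 0.0, 176.7]
contact_force: [-2.6, 0.4, 1.5]
gripper_width: 0.0007
```

```bash
python3 - <<'E'
from h import *
st=get_state();print(st['tcp_pos'],st['contact_force'],st['moment'],st['joint_torque'])
s=capture("scene");w=capture("wrist");save(s,'s10f')
g=lambda a:np.clip((a/255.)**.5*255,0,255).astype(np.uint8)
cv2.imwrite('pics/s10.png',np.hstack([g(cv2.resize(s['color'][260:340,380:460,::-1],(400,400),interpolation=2)),g(cv2.resize(w['color'][170:300,120:520,::-1],(400,400),interpolation=2))]))
E
```

```text
[0.53204696 0.24965399 0.06500737] [-2.62210909  0.43261511  1.53833713] [0.08628244 0.42515261 0.06937073] [-4.42047659e-01 -4.94381011e+01  2.41127604e+01  5.82716748e+00
  2.20662500e-01 -1.23998983e-03]
```

View pics/s10.png

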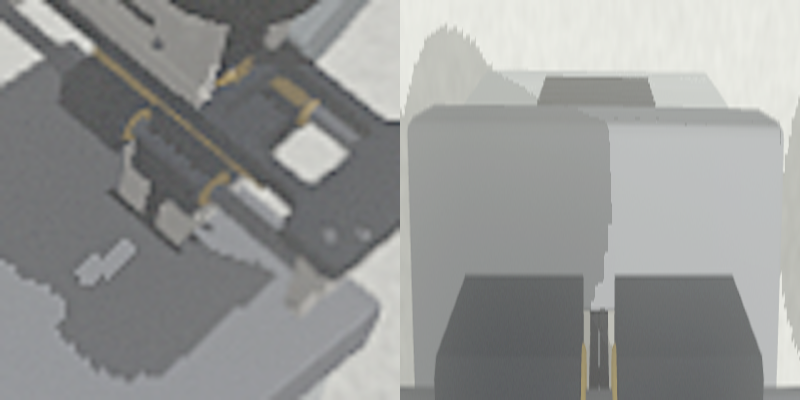

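The lid's width in the wrist view now stays constant as I lower, so it is following the finger down. I continue to the stop.

{"method": "apply_moves", "body": {"commands": [{"grip": 0,"dp": [0,0,1],"yaw": 0},{"grip": 0,"dp": [0,0,2],"yaw": 0},{"grip": 0,"dp": [0,0,2],"yaw": 0}]}}

```text
time_s: 10.55
tcp_pos: [0.5321, 0.2497, 0.0638]
eef_rot: [180.0, 0.0, 176.7]
contact_force: [-2.6, -0.5, 8.3]
gripper_width: 0.0001
```

```bash
python3 -c "
from h import *
st=get_state();print(st['tcp_pos'],st['contact_force'],st['moment'],st['joint_torque'])"
```

```text
[0.53212883 0.24970899 0.06376409] [-2.59933674 -0.4992191   8.28942256] [-0.2180317   1.19697007 -0.03237103] [-5.75630497e-01 -4.64126480e+01  2.33772022e+01  5.48380941e+00
  9.60321464e-01  5.60562388e-03]
```

The force rose to 8.3 N at TCP z 0.064, which is the stop. Now I rise clear and wait for the lid to open.

{"method": "apply_moves", "body": {"commands": [{"grip": 0,"dp": [0,0,-15],"yaw": 0},{"grip": 0,"dp": [0,0,-45],"yaw": 0},{"grip": 0,"dp": [0,0,-80],"yaw": 0},{"grip": 0,"dp": [0,0,-120],"yaw": 0},{"grip": 0,"dp": [0,0,-165],"yaw": 0},{"grip": 0,"dp": [0,0,-165],"yaw": 0},{"grip": 0,"dp": [0,0,-165],"yaw": 0},{"grip": 0,"dp": [0,0,-165],"yaw": 0},{"grip": 0,"dp": [0,0,-165],"yaw": 0},{"grip": 0,"dp": [0,0,-165],"yaw": 0},{"grip": 0,"dp": [0,0,-165],"yaw": 0},{"grip": 0,"dp": [0,0,-165],"yaw": 0}]}}

```text
time_s: 12.05
tcp_pos: [0.532, 0.2496, 0.228]
eef_rot: [-180.0, -0.0, 176.7]
contact_force: [-0.7, -0.2, 0.4]
gripper_width: 0.0006
```

{"method": "apply_moves", "body": {"commands": [{"grip": 0,"dp": [0,0,0],"yaw": 0},{"grip": 0,"dp": [0,0,0],"yaw": 0},{"grip": 0,"dp": [0,0,0],"yaw": 0},{"grip": 0,"dp": [0,0,0],"yaw": 0},{"grip": 0,"dp": [0,0,0],"yaw": 0},{"grip": 0,"dp": [0,0,0],"yaw": 0},{"grip": 0,"dp": [0,0,0],"yaw": 0},{"grip": 0,"dp": [0,0,0],"yaw": 0}]}}

```text
time_s: 13.05
tcp_pos: [0.532, 0.2496, 0.2281]
eef_rot: [180.0, 0.0, 176.7]
contact_force: [0.3, -0.2, 0.4]
gripper_width: 0.0005
```

```bash
python3 - <<'E'
from h import *
st=get_state();print(st['time_s'],st['tcp_pos'],st['contact_force'],st['moment'])
s=capture("scene");w=capture("wrist");save(s,'s11f')
cv2.imwrite('pics/s11.png',np.hstack([s['color'][180:420,280:520,::-1].repeat(2,0).repeat(2,1)[:400], cv2.resize(w['color'][:,:,::-1],(320,400))]))
E
```

```text
13.05 [0.53200897 0.24963669 0.2280744 ] [ 0.25840817 -0.23576984  0.36194043] [-0.05902087  0.01580852  0.03602478]
```

View pics/s11.png

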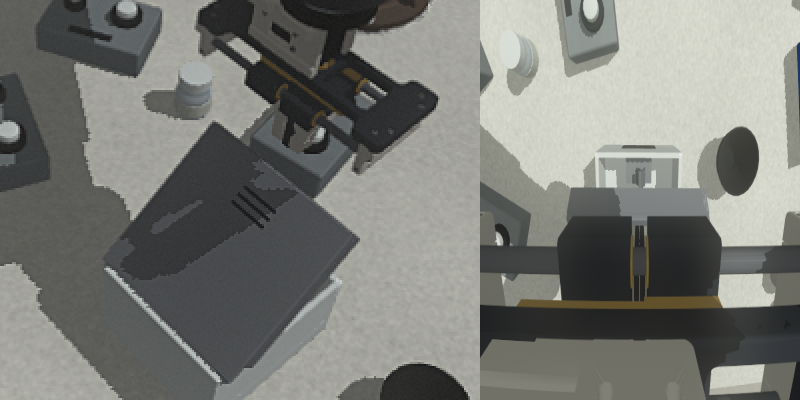

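The lid is fully open: the ribs are now at about (406,283) in the scene view and the body interior is visible from the front. Next I shift 23 mm towards the hinge and press straight down.

{"method": "apply_moves", "body": {"commands": [{"grip": 0,"dp": [-23,-1,0],"yaw": 0},{"grip": 0,"dp": [-23,-1,0],"yaw": 0},{"grip": 0,"dp": [-23,-1,25],"yaw": 0},{"grip": 0,"dp": [-23,-1,45],"yaw": 0},{"grip": 0,"dp": [-23,-1,55],"yaw": 0},{"grip": 0,"dp": [-23,-1,65],"yaw": 0},{"grip": 0,"dp": [-23,-1,75],"yaw": 0},{"grip": 0,"dp": [-23,-1,75],"yaw": 0}]}}

```text
time_s: 14.15
tcp_pos: [0.5546, 0.2472, 0.1524]
eef_rot: [-180.0, -0.0, 176.7]
contact_force: [0.6, 0.1, 0.0]
gripper_width: 0.0006
```

```bash
python3 - <<'E'
from h import *
st=get_state();print(st['time_s'],st['tcp_pos'],st['contact_force'],st['moment'])
s=capture("scene");cv2.imwrite('pics/s12.png',cv2.resize(s['color'][220:400,300:480,::-1],None,fx=3,fy=3,interpolation=2))
E
```

```text
14.15 [0.55462731 0.24715149 0.1524053 ] [0.62195429 0.05969406 0.01552731] [-0.11920327 -0.1371426  -0.0251784 ]
```

View pics/s12.png

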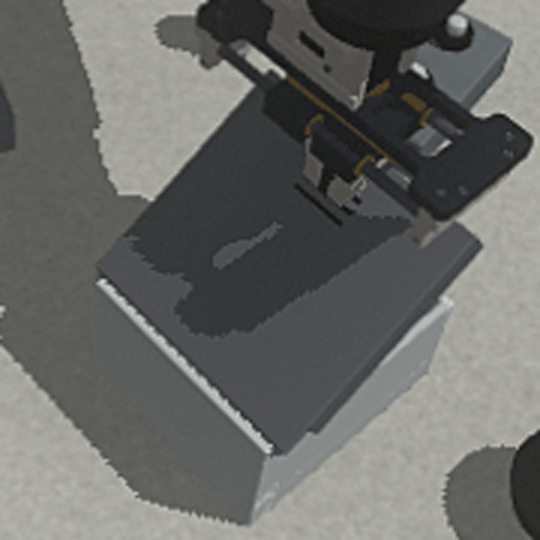

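The lid is following the finger down and the gripper body is clear. I continue closing.

{"method": "apply_moves", "body": {"commands": [{"grip": 0,"dp": [0,0,12],"yaw": 0},{"grip": 0,"dp": [0,0,26],"yaw": 0},{"grip": 0,"dp": [0,0,40],"yaw": 0},{"grip": 0,"dp": [0,0,54],"yaw": 0},{"grip": 0,"dp": [0,0,66],"yaw": 0},{"grip": 0,"dp": [0,0,74],"yaw": 0},{"grip": 0,"dp": [0,0,80],"yaw": 0},{"grip": 0,"dp": [0,0,83],"yaw": 0},{"grip": 0,"dp": [0,0,83],"yaw": 0}]}}

```text
time_s: 15.32
tcp_pos: [0.5549, 0.2472, 0.07]
eef_rot: [-180.0, -0.0, 176.7]
contact_force: [-2.7, -0.8, 2.8]
gripper_width: 0.0004
```

```bash
python3 -c "
from h import *
st=get_state();print(st['time_s'],st['tcp_pos'],st['contact_force'],st['moment'],st['joint_torque'])"
```

```text
15.325 [0.55488969 0.24723991 0.07001401] [-2.66599114 -0.83863418  2.79510829] [-0.30087017  0.73690549  0.01752031] [-9.60300048e-02 -5.13322771e+01  2.50529391e+01  5.91171518e+00
  6.94773272e-01  6.50644884e-03]
```

{"method": "apply_moves", "body": {"commands": [{"grip": 0,"dp": [0,0,2],"yaw": 0},{"grip": 0,"dp": [0,0,4],"yaw": 0},{"grip": 0,"dp": [0,0,5],"yaw": 0},{"grip": 0,"dp": [0,0,5],"yaw": 0}]}}

```text
time_s: 15.82
tcp_pos: [0.5551, 0.2474, 0.0659]
eef_rot: [180.0, 0.0, 176.7]
contact_force: [-3.9, -1.7, 7.4]
gripper_width: 0.0003
```

{"method": "apply_moves", "body": {"commands": [{"grip": 0,"dp": [0,0,1],"yaw": 0},{"grip": 0,"dp": [0,0,1],"yaw": 0}]}}

```text
time_s: 16.08
tcp_pos: [0.5552, 0.2474, 0.0657]
eef_rot: [180.0, 0.1, 176.8]
contact_force: [-6.0, -1.3, 12.8]
gripper_width: 0.0004
```

{"method": "apply_moves", "body": {"commands": [{"grip": 0,"dp": [0,0,-5],"yaw": 0},{"grip": 0,"dp": [0,0,-15],"yaw": 0},{"grip": 0,"dp": [0,0,-40],"yaw": 0},{"grip": 0,"dp": [0,0,-90],"yaw": 0},{"grip": 0,"dp": [0,0,-150],"yaw": 0},{"grip": 0,"dp": [0,0,-190],"yaw": 0},{"grip": 0,"dp": [0,0,-190],"yaw": 0},{"grip": 0,"dp": [0,0,-190],"yaw": 0},{"grip": 0,"dp": [0,0,-190],"yaw": 0},{"grip": 0,"dp": [0,0,-190],"yaw": 0},{"grip": 0,"dp": [0,0,-190],"yaw": 0},{"grip": 0,"dp": [0,0,-190],"yaw": 0}]}}

```text
time_s: 17.58
tcp_pos: [0.5549, 0.2473, 0.2538]
eef_rot: [-180.0, -0.0, 176.7]
contact_force: [0.4, 0.8, -0.0]
gripper_width: 0.0006
```

```bash
python3 - <<'E'
from h import *
st=get_state();print(st['time_s'],st['tcp_pos'],st['contact_force'],st['moment'])
s=capture("scene");save(s,'s13f');cv2.imwrite('pics/s13.png',np.hstack([cv2.resize(a[220:400,300:480],(400,400),interpolation=2) for a in (cv2.imread('pics/scene0.png'),s['color'][:,:,::-1])]))
E
```

```text
17.575 [0.55487625 0.24728891 0.25380542] [ 0.35338517  0.75026869 -0.02713159] [-0.02204389 -0.00361222 -0.03582725]
```

View pics/s13.png

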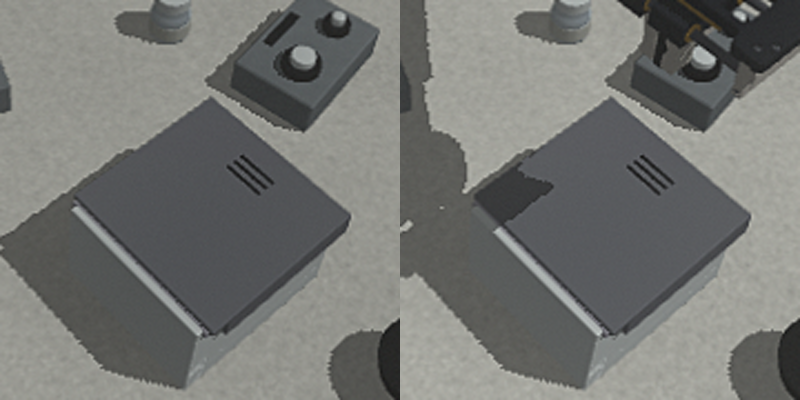

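The lid is latched shut and looks the same as in the initial picture, with the ribs and edges at the same place. Now I go to the start key.

{"method": "apply_moves", "body": {"commands": [{"grip": 0,"dp": [-66,-322,0],"yaw": 0},{"grip": 0,"dp": [-66,-322,0],"yaw": 0},{"grip": 0,"dp": [-66,-322,0],"yaw": 0},{"grip": 0,"dp": [-66,-322,0],"yaw": 0},{"grip": 0,"dp": [-66,-322,0],"yaw": 0},{"grip": 0,"dp": [-66,-322,0],"yaw": 0},{"grip": 0,"dp": [-66,-322,60],"yaw": 0},{"grip": 0,"dp": [-66,-322,120],"yaw": 0},{"grip": 0,"dp": [-66,-322,180],"yaw": 0},{"grip": 0,"dp": [-66,-322,194],"yaw": 0},{"grip": 0,"dp": [-66,-322,194],"yaw": 0},{"grip": 0,"dp": [-66,-322,194],"yaw": 0}]}}

```text
time_s: 19.12
tcp_pos: [0.6045, -0.0776, 0.0628]
eef_rot: [180.0, 0.2, 176.8]
contact_force: [0.5, 0.1, 0.3]
gripper_width: 0.0
```

```bash
python3 - <<'E'
from h import *
st=get_state();print(st['time_s'],st['tcp_pos'],st['contact_force'],st['moment'],st['joint_torque'])
s=capture("scene");w=capture("wrist");save(s,'s14f')
print(proj(w,(.602,-.0773,.066),st),proj(s,(.602,-.0773,.066)),proj(s,[*st['tcp_pos'][:2],.1]))
cv2.imwrite('pics/s14.png',np.hstack([cv2.resize(s['color'][190:290,230:330,::-1],(400,400),interpolation=2),cv2.resize(w['color'][170:300,220:420,::-1],(400,400),interpolation=2)]))
E
```

```text
19.125 [ 0.6044553  -0.07760028  0.06277906] [0.49297909 0.13131324 0.28681737] [ 0.01844956 -0.00017192 -0.02708826] [ 7.49734609e-03 -5.18174028e+01  2.40129715e+01  5.72451308e+00
 -1.05479190e-01 -2.07020588e-03]
[319.06057433 260.46161061] [283.70712375 244.18110425] [281.87919422 235.02402672]
```

View pics/s14.png

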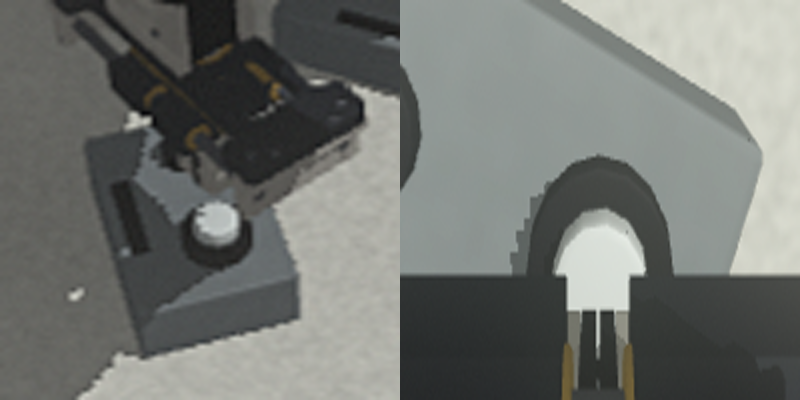

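The key is centred under the fingers: in the wrist view they line up with the white key at column 319. I descend to just above the contact height of about 0.027.

{"method": "apply_moves", "body": {"commands": [{"grip": 0,"dp": [0,0,12],"yaw": 0},{"grip": 0,"dp": [0,0,22],"yaw": 0},{"grip": 0,"dp": [0,0,28],"yaw": 0},{"grip": 0,"dp": [0,0,31],"yaw": 0},{"grip": 0,"dp": [0,0,31],"yaw": 0},{"grip": 0,"dp": [0,0,31],"yaw": 0}]}}

```text
time_s: 19.98
tcp_pos: [0.6026, -0.0779, 0.0293]
eef_rot: [180.0, 0.0, 176.7]
contact_force: [0.7, 0.2, -0.3]
gripper_width: 0.0007
```

```bash
python3 - <<'E'
from h import *
st=get_state();print(st['time_s'],st['tcp_pos'],st['contact_force'],st['moment'],st['joint_torque'])
s=capture("scene");w=capture("wrist");save(s,'s15f')
cv2.imwrite('pics/s15.png',np.hstack([cv2.resize(s['color'][190:290,230:330,::-1],(400,400),interpolation=2),cv2.resize(w['color'][170:300,220:420,::-1],(400,400),interpolation=2)]))
E
```

```text
19.975 [ 0.60262819 -0.07788483  0.02926665] [ 0.68782857  0.1506225  -0.31672686] [-0.00524944  0.02664963  0.05628379] [-7.02493417e-03 -5.44029701e+01  2.31014442e+01  5.48978895e+00
 -8.68355599e-02 -8.03255284e-05]
```

View pics/s15.png

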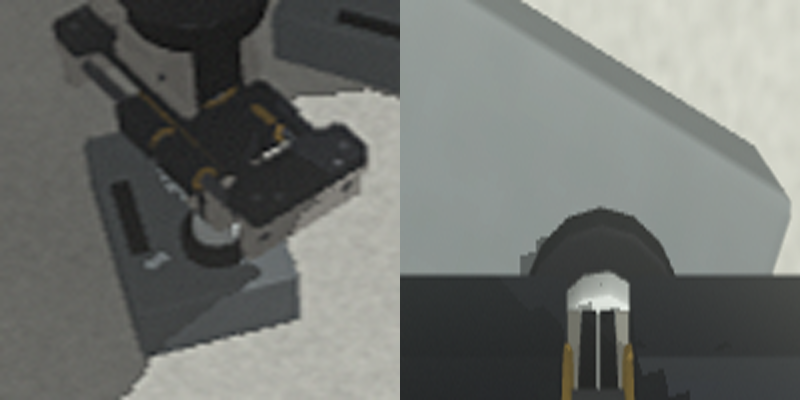

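{"method": "apply_moves", "body": {"commands": [{"grip": 0,"dp": [0,0,2],"yaw": 0},{"grip": 0,"dp": [0,0,4],"yaw": 0},{"grip": 0,"dp": [0,0,5],"yaw": 0},{"grip": 0,"dp": [0,0,5],"yaw": 0}]}}

```text
time_s: 20.58
tcp_pos: [0.6027, -0.0779, 0.0242]
eef_rot: [180.0, 0.0, 176.7]
contact_force: [1.0, 0.3, 2.6]
gripper_width: 0.0004
```

{"method": "apply_moves", "body": {"commands": [{"grip": 0,"dp": [0,0,1],"yaw": 0},{"grip": 0,"dp": [0,0,2],"yaw": 0},{"grip": 0,"dp": [0,0,2],"yaw": 0}]}}

```text
time_s: 20.95
tcp_pos: [0.6027, -0.0779, 0.0222]
eef_rot: [180.0, 0.0, 176.7]
contact_force: [0.7, 0.4, 3.6]
gripper_width: 0.0
```

{"method": "apply_moves", "body": {"commands": [{"grip": 0,"dp": [0,0,1],"yaw": 0},{"grip": 0,"dp": [0,0,2],"yaw": 0},{"grip": 0,"dp": [0,0,2],"yaw": 0}]}}

```text
time_s: 21.32
tcp_pos: [0.6028, -0.0779, 0.0216]
eef_rot: [-180.0, 0.1, 176.8]
contact_force: [-3.3, 0.8, 15.8]
gripper_width: 0.0002
```

The force jumped to 15.8 N at z 0.0216. The spring force reached about 3.6 N just before that, which fits 4 N at full travel. I take a quick look, then release.

```bash
python3 - <<'E'
from h import *
s=capture("scene");w=capture("wrist")
cv2.imwrite('pics/s16.png',np.hstack([cv2.resize(s['color'][220:270,260:310,::-1],(400,400),interpolation=2),cv2.resize(w['color'][200:300,240:400,::-1],(400,400),interpolation=2)]))
E
```

```text
(no output)
```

View pics/s16.png

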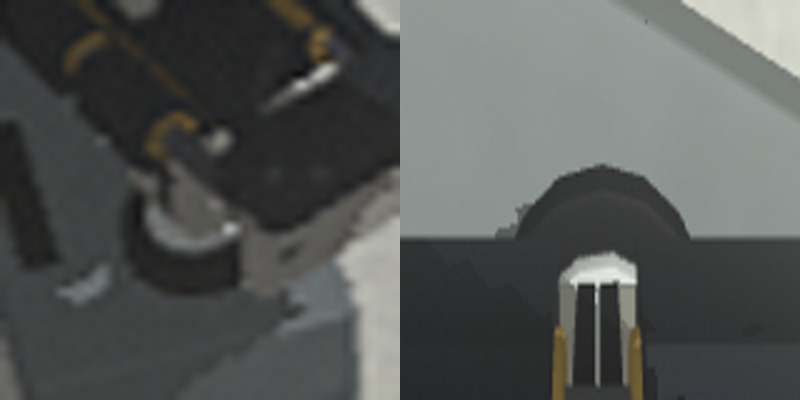

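{"method": "apply_moves", "body": {"commands": [{"grip": 0,"dp": [0,0,-5],"yaw": 0},{"grip": 0,"dp": [0,0,-15],"yaw": 0},{"grip": 0,"dp": [0,0,-40],"yaw": 0},{"grip": 0,"dp": [0,0,-90],"yaw": 0},{"grip": 0,"dp": [0,0,-150],"yaw": 0},{"grip": 0,"dp": [0,0,-210],"yaw": 0},{"grip": 0,"dp": [0,0,-230],"yaw": 0},{"grip": 0,"dp": [0,-150,-230],"yaw": 0},{"grip": 0,"dp": [0,-150,-230],"yaw": 0},{"grip": 0,"dp": [0,-150,-230],"yaw": 0},{"grip": 0,"dp": [0,-150,-230],"yaw": 0},{"grip": 0,"dp": [0,-150,-230],"yaw": 0}]}}

```text
time_s: 22.92
tcp_pos: [0.5934, -0.2272, 0.2497]
eef_rot: [180.0, -0.1, 176.7]
contact_force: [-0.2, -0.3, 0.3]
gripper_width: 0.0001
```

```bash
python3 - <<'E'
from h import *
st=get_state();print(st['time_s'],st['tcp_pos'],st['contact_force'])
s=capture("scene");save(s,'s17f');t=capture('top')
z=lambda im:cv2.resize(im[190:400,230:470],(400,350),interpolation=2)
cv2.imwrite('pics/s17.png',np.hstack([z(cv2.imread('pics/scene0.png')),z(s['color'][:,:,::-1])]))
save(t,'t17')
E
```

```text
22.925 [ 0.59337784 -0.22723179  0.24971808] [-0.21621251 -0.3380312   0.31408936]
```

View pics/s17.png

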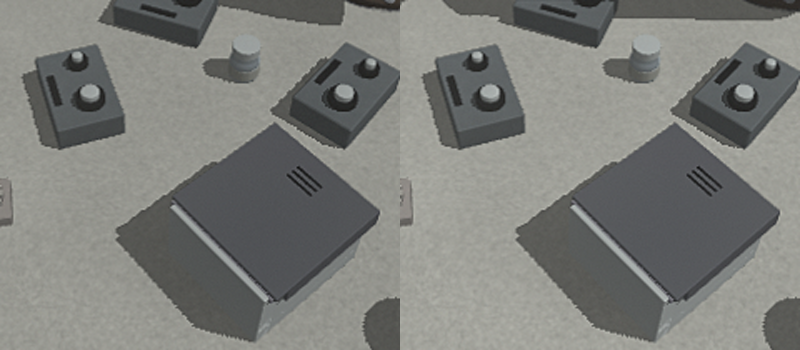

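View pics/t17.png

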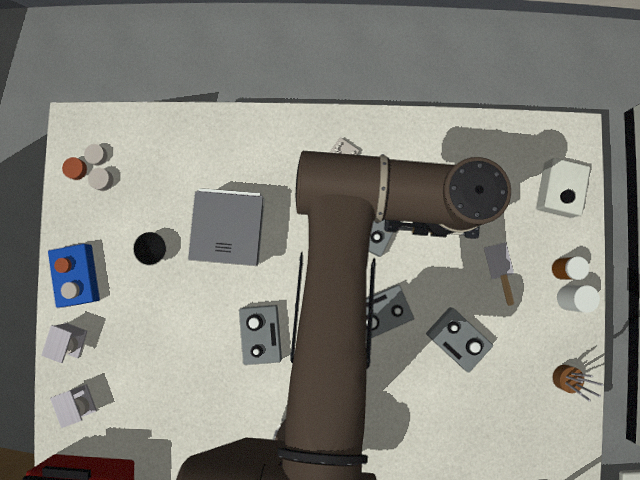

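The lid is latched, the key is back up, the pod and the bystanders in view are unmoved, and the robot is clear. I'm handing in.

```bash
python3 -c "
from h import *
print(close_job())"
```

```text
the job is handed in; nothing more can be done
None
```

The job is done in the order asked and handed in at about 23 s.

- **Opening the lid:** I pressed it at the ribs until it hit its stop (8 N). After I rose clear it swung fully open by itself, which the pictures confirmed.
- **Latching the lid:** I pressed it straight down from open to the stop again (7 to 13 N) and took the finger away. In the pictures it stays shut, matching its starting position.
- **Start key:** I pressed the large key on the pod farthest from the base (0.61 m). The spring force reached about 3.6 N, then jumped to 15.8 N at the bottom, about 6 mm down. I let go and the key came back up. The small key was not touched.
- **Last checks:** With the gripper clear, the scene picture matched the first one for the lid, pod and keys. In the last top view the arm hid part of the pod and the plaster model. The contact force read about zero.
- **One disagreement:** The real fingertips ended about 39 mm above the reported TCP. I found this by lowering slowly onto the lid and used it for the later presses.

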